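# Press a brass insert home, then hold the press guard open

### The arm

A 6-joint arm with a two-finger parallel gripper is mounted at the origin on a cart in front of the work surface, level with it; the furniture and walls round the work are solid. World frame = base frame: x ahead of the robot, y to its left, z up, the work surface at z = 0. Lengths are in m, angles in rad, forces in N, time in s.
With the tool pointing down it reaches from about 0.25 to 0.725 m from the base axis. Payload 4 kg.
Tool frame: the origin (TCP) lies midway between the tips of the shut fingers; the grasp point (between the pads) lies 19 mm behind it; z points along the fingers, y is the line along which they close (so a half turn about z gives the same grasp; the last joint's range is limited). The gripper opens to 85 mm and grips with 20 to 120 N. Pads are 22 mm wide; open, the fingers measure 114 mm over their backs; the gripper's body (76 mm by 85 mm) begins 54 mm behind the grasp point. The pads swing forward as they close: fully open they stand 13 mm farther back than shut.
Start: joints at [-1.237, 0.241, 0.005, 1.335, 0, 1.571], TCP at [0.164, -0.472, 0.231] pointing down, gripper open.
Joint ranges: [-2.72, 2.72], [-1.05, 1.87], [-1.09, 1.28], [-1.99, 2.15], [-1.42, 1.44], [-3.14, 3.14]. Speed limits (rad/s): [2.79, 2.79, 3.14, 3.14, 3.14, 3.14].

### API

Orientations are given as a unit quaternion [x, y, z, w].
In Python, from workcell import bot gives the robot as it stands.
- The arm moves only by the tool move_arm, never from a script. Its argument "motion" is a list of rows, each an object of numbers: "x", "y", "z": the shift along the tool's x, y, z in cm; "yaw": the turn about the tool's z in degrees. A call has 1 to 20 rows; each row is the pose to reach, as a shift and turn from the pose commanded when the call began, along the tool's axes at that moment; what a row does not reach only later rows make up. A row lasts 1/8 s, in which the tool goes at most 62.5 mm and 10.7 degrees, less where a joint would pass 70% of its speed; a pose out of reach is approached as far as the arm can. A call with a gripper value outside its range is refused whole. "gripper" is the opening, from -1 (shut) to 1 (fully open), set as the call begins (left out, the last holds). The fingers move at their own pace and stop on an object; the grip force is fixed at half the most. Time passes only in rows, so rows that repeat a pose let the fingers close. It gives the time, the measured TCP pose, the force, the opening and the grip force at its end, in the units of the state.
- bot.get_obs(): the state, without advancing time (a new reading comes with each control period).
- bot.camera(name): name is "side" or "top"; returns the picture (420x560x3 uint8, blue, green, red); there is no depth.
- bot.camera_model(name): a dict with "K" (3x3 intrinsics, pixels), "world_from_camera" (4x4, takes a point from camera to world coordinates). Camera axes: x right, y down, z forward; pixel columns grow to the right and rows downward; lengths in m; the calibration is good to about 2 mm. A picture is of the moment at which its call begins. camera_model takes no time and is no camera call.
- bot.job_done(): hands the job in; it is judged then, once.
Trained networks look in the newest picture that a camera, given by its name, has taken for a name from the list of things; names that differ only in an ending like _2 or _b are one class to them, and where a whole thing is asked for, a point or a joint stands for the part that bears it (a point fixed in the world has none). Each returns a list of dicts, best first, with "score" (0 to 1); they miss things now and then, are a little off and sometimes report something else, mostly with a low value. They report only what shows in the picture. A call takes as long as a camera call. They do not tell look-alikes from the thing itself.
- bot.cut_out(camera, name): "mask" (420x560 bool, what is visible of it) and "centre" ([row, column] in pixels, amid what is visible of it).
The state is a dict: "clock": time; "joint_pos": joint angles; "joint_vel": joint speeds; "tau": joint torques, N m; "eef_pos": TCP position; "tool_rot": TCP orientation; "ft_force": force on the tool from outside, world axes, zero at the start; "ft_torque": the same for the moment, N m; "grip_width": finger opening in m; "grasp_force": force on a finger pad.
Only numpy, scipy, OpenCV 4.12 (cv2) and the standard library are available. Lean on these libraries where they do the work, as an engineer would, in place of code of your own. Each camera call takes 0.05 s, during which the arm holds its last target. There are 200 camera calls.

### The job

A walnut block with a brass insert standing proud of its hole sits under the bench press. With the guard down, swing the press's hand lever down to its stop so that the insert is driven fully home, and let the lever come all the way back up; then raise the sprung guard by its handle to 60 degrees from closed so that I can take the block out with both hands. Finish while still holding the guard there, for it falls shut if let go, and leave the block in its place and the other things on the bench where they are.

Things in the scene. Friction and masses are not known exactly. Their poses are not given: they have to be found in the camera images.
- press: Grey cast bench arbor press, fixed to the bench; base 185 x 150 x 20 mm, 257 mm high (ram end 299 mm). Origin under the base on the bench top; its own -x axis is its front, towards the robot, +y its left seen from the robot, z up. Hand lever on its right (-y) side; clear guard (124 mm wide) round the working space in front of the column.
- press_lever (a joint): Hand lever, rad: 0 at rest (arm points forward and 20 degrees up), grows as the grip is pushed down, stop at 0.90. The lever drives the ram down 30 mm at the stop. A spring brings it back up when let go: it takes about 2 N at the grip to start and 8 to 12 N at the stop.
- lever_grip (a point): Middle of the lever's grip: a black level cylinder of 26 mm diameter, 78 mm long along the press's y axis, standing out to the right from the end of the flat steel arm. At rest it lies 167 mm in front of, 133 mm to the right of and 297 mm above the press's origin; at the stop 115 mm above the bench. It can be pushed down from above with closed fingers.
- lever_pivot (a point): Fixed point on the lever's pivot axis (parallel to the press's y axis), straight across from lever_grip: the grip runs on an arc of 210 mm radius about it, 20 degrees above level at rest and 32 degrees below level at the stop.
- guard (a joint): Guard, rad: 0 closed (down), grows as its lower edge swings up and forward; 60 degrees = 1.047; back stop at 1.50. Its weight and a spring close it from any angle; holding it at 60 degrees takes about 4 to 5 N at the handle.
- guard_grip (a point): Middle of the guard's handle: a black round bar of 18 mm diameter, 65 mm long, standing straight forward (press -x) from the guard's lower edge when closed, left of the middle; it tips up with the guard. Closed, it lies 158 mm in front of, 35 mm left of and 64 mm above the press's origin; at 60 degrees 202 mm in front and 260 mm up. From above the fingers close on it across the press's y axis, and the bar may turn between them.
- guard_hinge (a point): Fixed point on the guard's hinge axis (parallel to the press's y axis), straight across from guard_grip, 200 mm above the bench: guard_grip runs on an arc of 201 mm radius about it.
- insert (a joint): Brass flanged insert in the block's top, how far it is pushed in, m: 0 = flange stands 10 mm proud of the wood, starts at 0 to 0.003, 0.010 = fully home with the 19 mm wide, 2.5 mm thick flange on the wood. Tight: it stays where it is pushed.
- block_mid (a point): Centre of the walnut block (60 x 70 x 22 mm) that lies between four low steel pins on the anvil, under the ram and inside the guard: 30 mm in front of the press's origin, its centre 43 mm above the bench.
- done_block: Bystander: finished walnut block with its insert home, 60 x 70 x 25 mm, origin under its centre.
- insert_tin: Bystander: round open tin of inserts, 84 mm across, 28 mm high, origin under its centre.
- try_square: Bystander: try square, 181 x 121 x 17 mm, lying flat; origin under its middle.
- pencil: Bystander: flat carpenter's pencil, 156 mm long, 8 mm high; origin under its middle.
- oak_offcut: Bystander: plain oak offcut, 45 x 120 x 32 mm; origin under its centre.
- sanding_block: Bystander: cork-faced sanding block, 64 x 112 x 34 mm; origin under its centre.
Things that resemble listed ones, but are neither listed nor needed, are in the scene too. What is shaped like the part that bears insert but orange is not meant.

How it is judged:
On the way, in this order (a step that is already met when the one before it is completed fails the run):
1. the lever is swung down to its stop with the guard down, and the insert is driven home (value of joint press_lever above 0.85 rad and value of joint insert above 0.0085 m and value of joint guard below 0.12 rad), for 0.05 s.
2. the lever is let back up to its rest, the guard still down (value of joint press_lever below 0.06 rad and value of joint guard below 0.2 rad), for 0.1 s.
At the end, for the whole second after the job is handed in: The gripper's fingers hold the guard still at 60 degrees from closed, within 7 degrees; the lever is back at its rest (within 0.08 rad); the insert is home (within 1.5 mm); the block still lies in its place on the anvil (within 6 mm) (value of joint guard between 0.925 and 1.169 rad and velocity of joint guard between -0.08 and 0.08 rad/s and contact force between the fingers and guard above 0.5 N and value of joint press_lever below 0.08 rad and value of joint insert above 0.0085 m and x of block_mid in the frame of press between -0.036 and -0.024 m and y of block_mid in the frame of press between -0.006 and 0.006 m and z of block_mid in the frame of press between 0.038 and 0.048 m); the arm keeps its last pose, push and grip.
It fails at once if the guard is raised while the lever is swung down (value of joint guard above 0.2 rad and value of joint press_lever above 0.25 rad).
It fails at once if another thing on the bench is pushed more than 3 cm from its place (distance of any of done_block, insert_tin, try_square, pencil, oak_offcut, sanding_block from where it was at the start of the episode above 0.03 m).
It also fails if it takes over 64 s, if anything falls off the work surface, if the arm or the gripper's body presses on something with over 40 N, if the wrist force passes 120 N, or if a joint passes its speed limit or range.

## Working session

There is one attempt and no reset: what is moved stays moved. The work goes in short steps, Python scripts to look and compute and a tool call to move; the robot and the scene stay as the last step left them, time stands still between calls to the robot, and variables do not carry over. Pictures are saved under pics/ and viewed, at most 10 in all, crops included, and the job is handed in when it is done.

Besides the shell and the picture viewer there is one more tool, called after ">>>" by a JSON object that holds its "op" and its "data". move_arm: Moves the arm, as the interface text tells. Its arguments: {"type":"object","properties":{"motion":{"type":"array"},"gripper":{"type":"number"}},"required":["motion"]}

```bash
mkdir -p pics
python3 - <<'E'
from workcell import bot
import cv2,numpy as np
o=bot.get_obs();print(o['clock'],o['eef_pos'],o['tool_rot'],o['grip_width'],o['ft_force'])
for c in('side','top'):
    im=bot.camera(c);cv2.imwrite(f'pics/{c}0.png',im)
    m=bot.camera_model(c);print(c,np.round(m['K'],1).tolist(),np.round(m['world_from_camera'],4).tolist())
    for n in('press','lever_grip','guard_grip','block_mid','insert','done_block'):
        for d in bot.cut_out(c,n)[:3]:
            print(n,round(d['score'],2),np.round(d['centre'],1),d['mask'].sum(), [ (int(v.min()),int(v.max())) for v in np.nonzero(d['mask'])])
E
```

```text
0.0 [ 0.1636263  -0.47181305  0.23040779] [ 9.86101188e-01  1.66142668e-01 -1.73411375e-04 -1.01550637e-03] 0.08567004422730179 [-0.17638765 -0.15578468  0.40684085]
side [[530.6, 0.0, 282.6], [0.0, 530.6, 220.1], [0.0, 0.0, 1.0]] [[0.9725, -0.1707, 0.1586, 0.3089], [-0.2324, -0.6628, 0.7118, -1.4199], [-0.0164, -0.7291, -0.6842, 1.4544], [0.0, 0.0, 0.0, 1.0]]
press 0.79 [227.8 296.5] 3948 [(186, 264), (250, 325)]
lever_grip 0.75 [214.7 274.2] 582 [(204, 228), (250, 318)]
guard_grip 0.72 [230.7 284.2] 935 [(206, 252), (251, 300)]
block_mid 0.79 [302.6 302.9] 365 [(290, 311), (289, 314)]
block_mid 0.19 [357.7 277.7] 877 [(324, 372), (259, 311)]
insert 0.32 [229.1 298. ] 3790 [(187, 264), (250, 326)]
done_block 0.68 [225.7 232. ] 254 [(214, 230), (223, 241)]
top [[436.9, 0.0, 279.7], [0.0, 436.9, 205.1], [0.0, 0.0, 1.0]] [[-0.0214, -0.9862, 0.164, 0.3878], [-0.9947, 0.0374, 0.0956, -0.2211], [-0.1004, -0.1611, -0.9818, 1.4811], [0.0, 0.0, 0.0, 1.0]]
press 0.83 [190.7 277.8] 3235 [(150, 244), (248, 322)]
lever_grip 0.74 [235.1 297.4] 625 [(166, 244), (288, 322)]
guard_grip 0.72 [262.1 221.6] 402 [(251, 269), (210, 232)]
block_mid 0.84 [207.9 350.5] 426 [(196, 221), (341, 363)]
block_mid 0.49 [204.1 278.1] 264 [(191, 209), (264, 287)]
insert 0.62 [222.2 293.9] 683 [(166, 243), (288, 322)]
done_block 0.83 [262.  221.3] 330 [(252, 268), (212, 231)]
done_block 0.41 [225.2 199.9] 448 [(212, 234), (189, 212)]
```

View pics/side0.png

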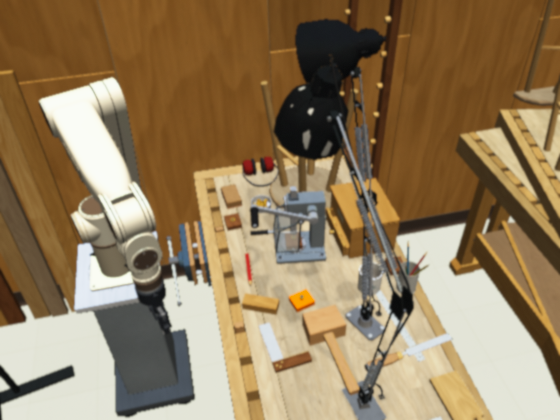

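View pics/top0.png

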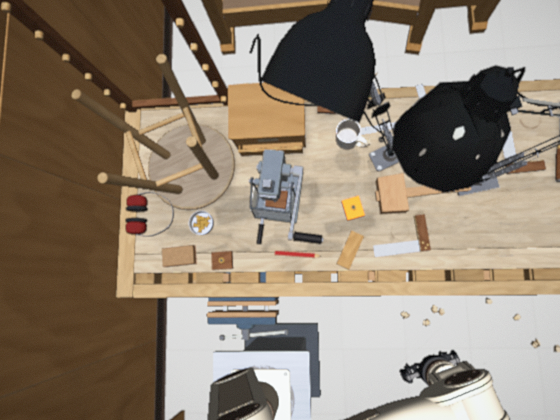

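The top view shows the press at about (275,190), with the lever grip, a black cylinder, at (307,238) and the guard handle, a black bar, at (261,233). In the side view they are at (254,216) and (259,232).

Possible confusions:
- **Blocks:** the orange block at top (352,208) is the decoy, the done block is at (222,260), and the block I want is inside the press at (278,203).
- **Black bars:** the lever grip (307,238) and the guard handle (261,233) could be swapped. The description puts the grip on the right and the handle on the left.

I'll check this in one close crop.

Run:
```python
import cv2,numpy as np
a=cv2.imread('pics/top0.png')[140:260,235:335];b=cv2.imread('pics/side0.png')[180:280,235:335]
a=cv2.resize(a,None,fx=4,fy=4,interpolation=cv2.INTER_CUBIC);b=cv2.resize(b,None,fx=4,fy=4,interpolation=cv2.INTER_CUBIC)
o=np.zeros((480,800,3),np.uint8);o[:,:400]=a;o[:400,400:]=b;cv2.imwrite('pics/crop.png',o)
```

```text
(no output)
```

View pics/crop.png

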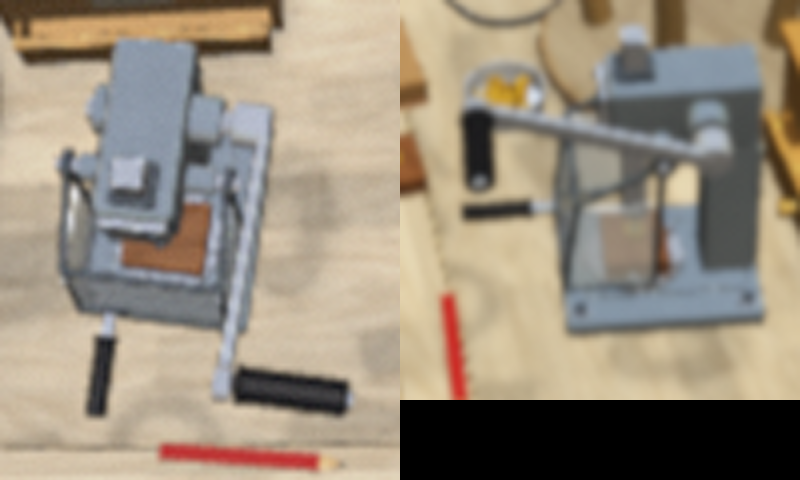

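The crop confirms it. The lever grip is the wide black cylinder on the right at top (308,237.5) and side (255,217). The guard handle is the thin bar at top (260,234) and side (259,232). Next I'll fit the press pose.

```bash
cat > h.py <<'E'
import numpy as np
from workcell import bot
from scipy.optimize import least_squares
def proj(c,P):
    m=bot.camera_model(c);T=np.linalg.inv(np.array(m['world_from_camera']))
    q=np.array(m['K'])@(T[:3,:3]@P+T[:3,3]);return q[:2]/q[2]
def W(p,l):
    c,s=np.cos(p[2]),np.sin(p[2]);return np.array([p[0]+c*l[0]-s*l[1],p[1]+s*l[0]+c*l[1],l[2]])
E
python3 - <<'E'
from h import *
L=[-.167,-.133,.297];G=[-.158,.035,.064]
Li,Lo=[-.167,-.094,.297],[-.167,-.172,.297]
ob=[('top',Li,(293.7,235.7)),('top',Lo,(322.5,239)),('side',L,(254.8,217)),('top',G,(260.3,234)),('side',G,(259.2,232.4))]
f=lambda p:np.concatenate([proj(c,W(p,l))-u for c,l,u in ob])
r=least_squares(f,[.5,-.1,0]);print(r.x,np.degrees(r.x[2]),np.round(r.fun,1))
p=r.x
o=bot.get_obs();R=__import__('scipy.spatial.transform',fromlist=['x']).Rotation.from_quat(o['tool_rot'])
for n,l in dict(L=L,Lstop=[-.117-.0,-.133,.115],G=G,G60=[-.202,.035,.260]).items():
    w=W(p,l);print(n,np.round(w,3),'tool shift cm',np.round(100*R.inv().apply(w-o['eef_pos']),1))
print(np.round(R.as_matrix(),3))
for n in('insert_tin','try_square','pencil','oak_offcut','sanding_block','done_block'):
    for d in bot.cut_out('top',n)[:1]:
        m=bot.camera_model('top');T=np.array(m['world_from_camera']);v=T[:3,:3]@np.linalg.inv(m['K'])@[d['centre'][1],d['centre'][0],1];t=-(T[2,3]-.02)/v[2];print(n,round(d['score'],2),np.round(T[:3,3]+t*v,3))
E
```

```text
[ 0.68074424 -0.0769376  -0.16426687] -9.411798149263555 [ 0.1 -0.3 -0.1  0.3  0.2  0.3 -0.1  0.1 -0.1 -0.1]
L [ 0.494 -0.181  0.297] tool shift cm [ 40.8 -16.7  -6.6]
Lstop [ 0.544 -0.189  0.115] tool shift cm [ 45.2 -14.3  11.6]
G [ 0.531 -0.017  0.064] tool shift cm [ 49.6 -31.1  16.7]
G60 [ 0.487 -0.009  0.26 ] tool shift cm [ 45.7 -33.2  -2.9]
[[ 0.945  0.328  0.   ]
 [ 0.328 -0.945 -0.   ]
 [ 0.     0.    -1.   ]]
insert_tin 0.64 [0.572 0.195 0.02 ]
try_square 0.98 [ 0.492 -0.51   0.02 ]
pencil 0.6 [ 0.467 -0.131  0.02 ]
oak_offcut 0.68 [ 0.467 -0.313  0.02 ]
sanding_block 0.71 [0.471 0.274 0.02 ]
done_block 0.83 [0.445 0.124 0.02 ]
```

>>> {"op": "move_arm", "data": {"motion": [{"z":-3},{"z":-7,"x":3,"y":-1,"yaw":3},{"x":7,"y":-2.7,"z":-11.5,"yaw":8},{"x":12,"y":-4.7,"z":-11.5,"yaw":13},{"x":17,"y":-6.6,"z":-11.5,"yaw":18},{"x":22,"y":-8.5,"z":-11.5,"yaw":23},{"x":27,"y":-10.5,"z":-11.5,"yaw":28.5},{"x":32,"y":-12.4,"z":-11.5,"yaw":28.5},{"x":36,"y":-14,"z":-11.5,"yaw":28.5},{"x":39,"y":-15.1,"z":-11.5,"yaw":28.5},{"x":40.2,"y":-15.6,"z":-11.5,"yaw":28.5},{"x":40.2,"y":-15.6,"z":-11.5,"yaw":28.5},{"x":40.2,"y":-15.6,"z":-11.5,"yaw":28.5}], "gripper": -1}}

```text
invalid input at $.motion[0]: expected keys x, y, z, yaw
```

```bash
cat >> h.py <<'E'
import cv2
from scipy.spatial.transform import Rotation as Ro
P=np.array([.68074,-.07694,-.16427])
def st():
    o=bot.get_obs();R=Ro.from_quat(o['tool_rot']);c,s=np.cos(P[2]),np.sin(P[2]);d=np.array(o['eef_pos'])-[P[0],P[1],0]
    print('t',round(o['clock'],2),'press-frame TCP',np.round([c*d[0]+s*d[1],-s*d[0]+c*d[1],d[2]],4),'F',np.round(o['ft_force'],1),'w',round(o['grip_width'],4),'head',round(np.degrees(np.arctan2(R.as_matrix()[1,0],R.as_matrix()[0,0]))-np.degrees(P[2]),2))
def crop(n):
    a=bot.camera('top')[120:270,225:345];b=bot.camera('side')[150:280,215:335]
    o=np.zeros((525,800,3),np.uint8)
    o[:500,:400]=cv2.resize(a,(400,500),interpolation=2);o[:433,400:]=cv2.resize(b,(400,433),interpolation=2);cv2.imwrite(f'pics/{n}.png',o)
E
python3 -c "
from h import *
st();crop('c1')"
```

```text
t 1.0 press-frame TCP [-0.4453 -0.4747  0.2313] F [-0.  -0.1 -0.4] w 0.0852 head 28.54
```

View pics/c1.png

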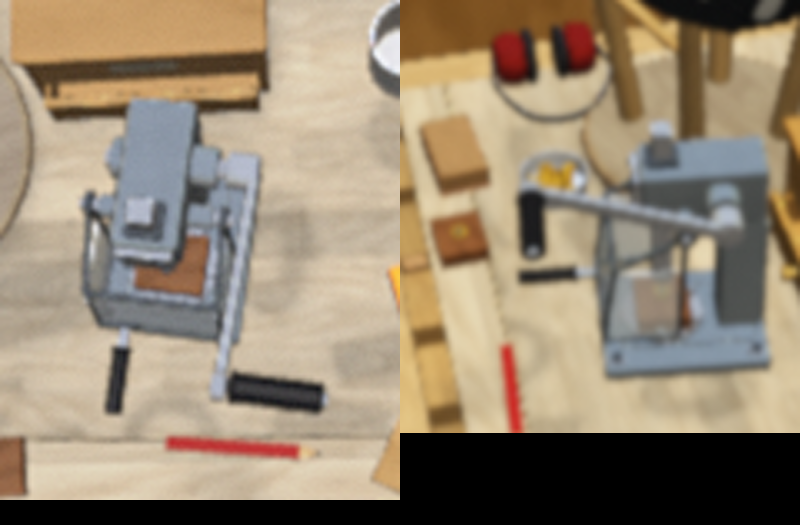

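The move was refused because each row needs all four keys. The crop shows the scene unchanged, with the arm still out of view, so I'll resend it.

>>> {"op": "move_arm", "data": {"motion": [{"x":0,"y":0,"z":-3,"yaw":0},{"x":3,"y":-1,"z":-7,"yaw":3},{"x":7,"y":-2.7,"z":-11.5,"yaw":8},{"x":12,"y":-4.7,"z":-11.5,"yaw":13},{"x":17,"y":-6.6,"z":-11.5,"yaw":18},{"x":22,"y":-8.5,"z":-11.5,"yaw":23},{"x":27,"y":-10.5,"z":-11.5,"yaw":28.5},{"x":32,"y":-12.4,"z":-11.5,"yaw":28.5},{"x":36,"y":-14,"z":-11.5,"yaw":28.5},{"x":39,"y":-15.1,"z":-11.5,"yaw":28.5},{"x":40.2,"y":-15.6,"z":-11.5,"yaw":28.5},{"x":40.2,"y":-15.6,"z":-11.5,"yaw":28.5},{"x":40.2,"y":-15.6,"z":-11.5,"yaw":28.5}], "gripper": -1}}

```text
clock: 2.72
eef_pos: [0.4917, -0.1941, 0.3465]
tool_rot: [0.997, -0.082, -0.0, 0.0]
ft_force: [0.2, -0.5, 0.2]
grip_width: 0.0002
grasp_force: 0.0
```

```bash
python3 -c "
from h import *
st();crop('c2')"
```

```text
t 2.73 press-frame TCP [-0.1673 -0.1465  0.3465] F [ 0.2 -0.5  0.2] w 0.0002 head -0.04
```

View pics/c2.png

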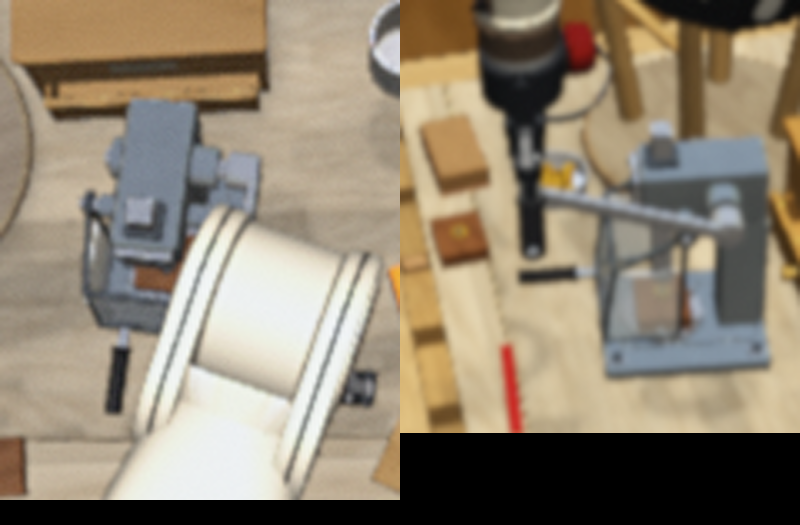

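The side view shows the shut fingers centred just above the lever grip, at crop (530,195). I'll push down along the arc, stopping just short of the end.

>>> {"op": "move_arm", "data": {"motion": [{"x":0,"y":0,"z":1.8,"yaw":0},{"x":0,"y":0,"z":3.2,"yaw":0},{"x":-0.2,"y":0,"z":4.3,"yaw":0},{"x":-0.6,"y":0,"z":5.7,"yaw":0},{"x":-0.95,"y":0,"z":7.2,"yaw":0},{"x":-1.15,"y":0,"z":9,"yaw":0},{"x":-1.27,"y":0,"z":10.8,"yaw":0},{"x":-1.2,"y":0,"z":12.6,"yaw":0},{"x":-0.95,"y":0,"z":14.5,"yaw":0},{"x":-0.5,"y":0,"z":16.3,"yaw":0},{"x":0,"y":0,"z":18,"yaw":0},{"x":0.4,"y":0,"z":19,"yaw":0},{"x":0.7,"y":0,"z":19.7,"yaw":0},{"x":0.7,"y":0,"z":19.7,"yaw":0}]}}

```text
clock: 4.58
eef_pos: [0.4982, -0.1945, 0.1494]
tool_rot: [0.997, -0.082, -0.001, 0.0]
ft_force: [-3.8, 0.5, 5.7]
grip_width: -0.0003
grasp_force: 2.8
```

```bash
python3 -c "
from h import *
st()"
```

```text
t 4.58 press-frame TCP [-0.1609 -0.1458  0.1494] F [-3.8  0.5  5.7] w -0.0003 head 0.01
```

>>> {"op": "move_arm", "data": {"motion": [{"x":0.3,"y":0,"z":0.6,"yaw":0},{"x":0.6,"y":0,"z":1.2,"yaw":0},{"x":0.9,"y":0,"z":1.7,"yaw":0},{"x":1.1,"y":0,"z":2.1,"yaw":0},{"x":1.15,"y":0,"z":2.3,"yaw":0},{"x":1.15,"y":0,"z":2.3,"yaw":0},{"x":1.15,"y":0,"z":2.3,"yaw":0}]}}

```text
clock: 5.45
eef_pos: [0.5097, -0.1964, 0.1278]
tool_rot: [0.997, -0.082, -0.0, 0.0]
ft_force: [-5.5, 2.2, 10.4]
grip_width: 0.0001
grasp_force: 5.2
```

```bash
python3 -c "
from h import *
st();crop('c3')"
```

```text
t 5.45 press-frame TCP [-0.1493 -0.1458  0.1278] F [-5.5  2.2 10.4] w 0.0001 head 0.01
```

View pics/c3.png

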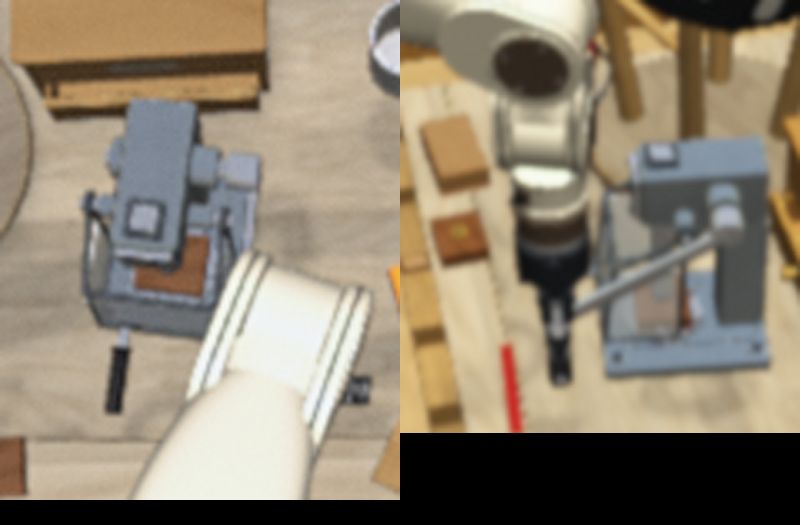

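The crop shows the lever near its stop, the ram head flush and the guard down. I'll press a little more to feel the stop itself.

>>> {"op": "move_arm", "data": {"motion": [{"x":0.1,"y":0,"z":0.2,"yaw":0},{"x":0.2,"y":0,"z":0.4,"yaw":0},{"x":0.2,"y":0,"z":0.6,"yaw":0},{"x":0.2,"y":0,"z":0.6,"yaw":0},{"x":0.2,"y":0,"z":0.6,"yaw":0}]}}

```text
clock: 6.18
eef_pos: [0.5104, -0.1966, 0.1263]
tool_rot: [0.997, -0.082, 0.0, 0.001]
ft_force: [-17.0, 4.9, 36.4]
grip_width: -0.0
grasp_force: 18.1
```

```bash
python3 -c "
from h import *
st()"
```

```text
t 6.17 press-frame TCP [-0.1485 -0.1459  0.1263] F [-17.    4.9  36.4] w -0.0 head -0.0
```

The force rose to 36 N with almost no movement, so this is the hard stop. Now I'll let the lever back up along the same arc.

>>> {"op": "move_arm", "data": {"motion": [{"x":-0.2,"y":0,"z":-0.8,"yaw":0},{"x":-0.8,"y":0,"z":-1.8,"yaw":0},{"x":-1.35,"y":0,"z":-2.9,"yaw":0},{"x":-2.05,"y":0,"z":-4.6,"yaw":0},{"x":-2.55,"y":0,"z":-6.3,"yaw":0},{"x":-3,"y":0,"z":-8.1,"yaw":0},{"x":-3.25,"y":0,"z":-10,"yaw":0},{"x":-3.3,"y":0,"z":-11.8,"yaw":0},{"x":-3.2,"y":0,"z":-13.6,"yaw":0},{"x":-3,"y":0,"z":-15.4,"yaw":0},{"x":-2.65,"y":0,"z":-16.9,"yaw":0},{"x":-2.25,"y":0,"z":-18.3,"yaw":0},{"x":-2.05,"y":0,"z":-19.2,"yaw":0},{"x":-2.05,"y":0,"z":-21,"yaw":0},{"x":-2.05,"y":0,"z":-24,"yaw":0},{"x":-2.05,"y":0,"z":-26,"yaw":0},{"x":-2.05,"y":0,"z":-26,"yaw":0},{"x":-2.05,"y":0,"z":-26,"yaw":0}]}}

```text
clock: 8.43
eef_pos: [0.4921, -0.1932, 0.379]
tool_rot: [0.997, -0.082, -0.001, -0.0]
ft_force: [-0.5, -0.6, 0.2]
grip_width: -0.0001
grasp_force: 0.0
```

```bash
python3 -c "
from h import *
st();crop('c4')"
```

```text
t 8.43 press-frame TCP [-0.167  -0.1456  0.379 ] F [-0.5 -0.6  0.2] w -0.0001 head 0.03
```

View pics/c4.png

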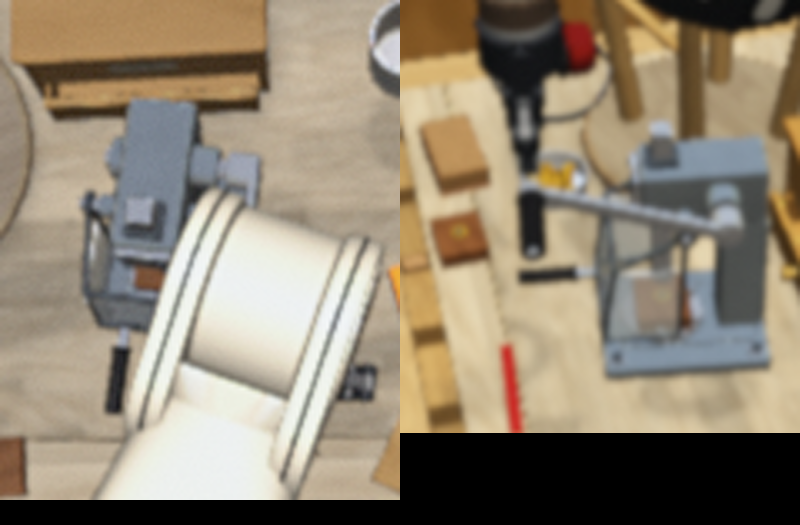

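The lever is back at rest at crop (530,220) and the guard is still down with its handle at (548,275). Next I'll move over the guard handle with the fingers part open and come down to a safe height.

>>> {"op": "move_arm", "data": {"motion": [{"x":0,"y":-2,"z":0,"yaw":0},{"x":0,"y":-6,"z":0,"yaw":0},{"x":-0.3,"y":-10,"z":0,"yaw":0},{"x":-0.6,"y":-14,"z":0,"yaw":0},{"x":-0.6,"y":-17,"z":2,"yaw":0},{"x":-0.6,"y":-18,"z":6,"yaw":0},{"x":-0.6,"y":-18,"z":10,"yaw":0},{"x":-0.6,"y":-18,"z":14,"yaw":0},{"x":-0.6,"y":-18,"z":18,"yaw":0},{"x":-0.6,"y":-18,"z":21.5,"yaw":0},{"x":-0.6,"y":-18,"z":24,"yaw":0},{"x":-0.6,"y":-18,"z":25,"yaw":0},{"x":-0.6,"y":-18,"z":25,"yaw":0},{"x":-0.6,"y":-18,"z":25,"yaw":0}], "gripper": 0.3}}

```text
clock: 10.28
eef_pos: [0.5128, -0.0496, 0.1315]
tool_rot: [0.998, -0.056, 0.002, -0.014]
ft_force: [0.6, -0.6, -0.1]
grip_width: 0.0551
grasp_force: 0.0
```

```bash
python3 -c "
from h import *
st();crop('c5')"
```

```text
t 10.28 press-frame TCP [-0.1702 -0.0005  0.1315] F [ 0.6 -0.6 -0.1] w 0.0551 head 2.98
```

View pics/c5.png

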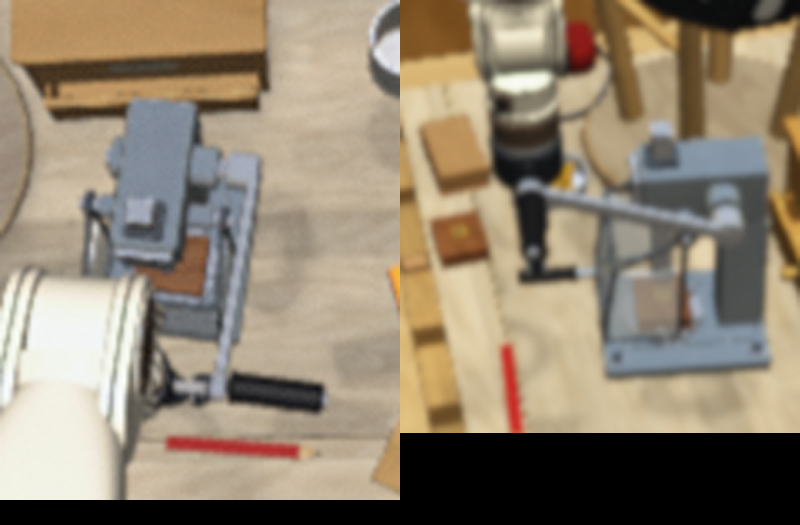

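The tool stopped 35 mm short in y and is slightly turned, with no wrist force. In the top crop a wrist part at (180,388) is close to the lever boss, so I'll check the joints.

```bash
python3 -c "
from h import *
o=bot.get_obs();print(np.round(o['joint_pos'],3),np.round(o['joint_vel'],3),np.round(o['tau'],1),o['tool_rot'],o['ft_torque'])
im=bot.camera('top')[190:280,215:335];cv2.imwrite('pics/c6.png',cv2.resize(im,(800,600),interpolation=2))"
```

```text
[-0.113  0.335 -0.136  1.099  0.028  3.141] [-0.     0.001 -0.007 -0.003 -0.002  0.   ] [  0.1 -39.6  23.2   0.    0.1   0. ] [ 0.9983181  -0.05620358  0.00170247 -0.01411504] [-0.02618353  0.02387922  0.00988761]
```

View pics/c6.png

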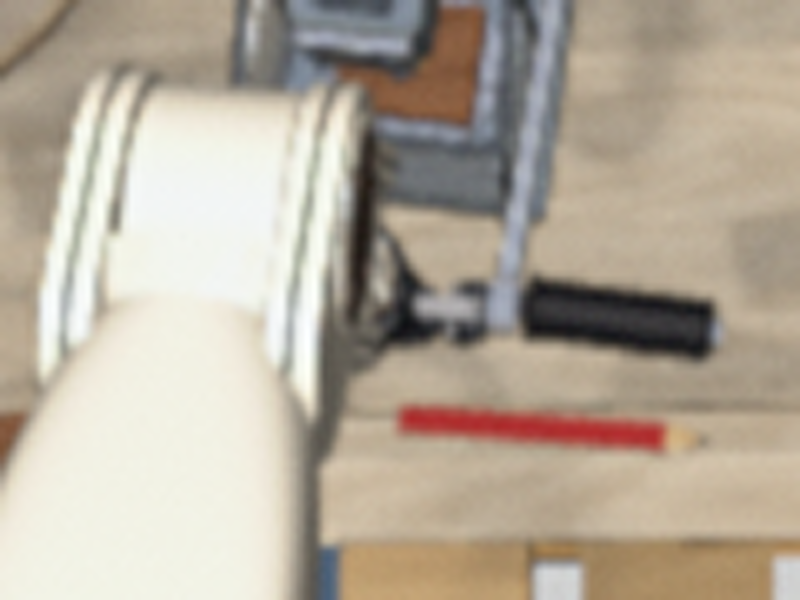

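The top crop (c6) shows only the tilted gripper, with its silver fingers just left of the lever boss and no contact. Joint 6 is at its 3.14 limit. A half turn gives the same grasp with joint 6 near 0, so I'll turn back by 180°.

>>> {"op": "move_arm", "data": {"motion": [{"x":0,"y":0,"z":-2,"yaw":-10},{"x":0,"y":0,"z":-4,"yaw":-20},{"x":0,"y":0,"z":-5,"yaw":-30},{"x":0,"y":0,"z":-5,"yaw":-40},{"x":0,"y":0,"z":-5,"yaw":-50},{"x":0,"y":0,"z":-5,"yaw":-60},{"x":0,"y":0,"z":-5,"yaw":-70},{"x":0,"y":0,"z":-5,"yaw":-80},{"x":0,"y":0,"z":-5,"yaw":-90},{"x":0,"y":0,"z":-5,"yaw":-100},{"x":0,"y":0,"z":-5,"yaw":-110},{"x":0,"y":0,"z":-5,"yaw":-120},{"x":0,"y":0,"z":-5,"yaw":-130},{"x":0,"y":0,"z":-5,"yaw":-140},{"x":0,"y":0,"z":-5,"yaw":-150},{"x":0,"y":0,"z":-5,"yaw":-160},{"x":0,"y":0,"z":-5,"yaw":-170},{"x":0,"y":0,"z":-5,"yaw":-180},{"x":0,"y":0,"z":-5,"yaw":-180},{"x":0,"y":0,"z":-5,"yaw":-180}]}}

```text
clock: 12.92
eef_pos: [0.5119, -0.0512, 0.1806]
tool_rot: [0.058, 0.998, 0.014, 0.001]
ft_force: [0.2, 0.4, 0.0]
grip_width: 0.056
grasp_force: 0.0
```

```bash
python3 -c "
from h import *
st();o=bot.get_obs();print(np.round(o['joint_pos'],3),np.round(Ro.from_quat(o['tool_rot']).as_matrix(),3))"
```

```text
t 12.93 press-frame TCP [-0.1708 -0.0022  0.1806] F [0.2 0.4 0. ] w 0.056 head 182.82
[-1.16e-01  2.97e-01 -5.40e-02  1.22e+00  2.80e-02 -1.00e-03] [[-0.993  0.115  0.003]
 [ 0.115  0.993  0.028]
 [ 0.     0.028 -1.   ]]
```

Joint 6 is now at 0. Next I'll align over the bar and descend.

>>> {"op": "move_arm", "data": {"motion": [{"x":0,"y":1.2,"z":0,"yaw":1},{"x":0,"y":2.6,"z":0.5,"yaw":2.8},{"x":0,"y":3.6,"z":2,"yaw":2.8},{"x":0,"y":3.6,"z":4,"yaw":2.8},{"x":0,"y":3.6,"z":6,"yaw":2.8},{"x":0,"y":3.6,"z":7,"yaw":2.8},{"x":0,"y":3.6,"z":7,"yaw":2.8},{"x":0,"y":3.5,"z":9,"yaw":2.8},{"x":0,"y":3.5,"z":11,"yaw":2.8},{"x":0,"y":3.4,"z":12.5,"yaw":2.8},{"x":0,"y":3.4,"z":13.5,"yaw":2.8},{"x":0,"y":3.4,"z":13.5,"yaw":2.8},{"x":0,"y":3.4,"z":13.5,"yaw":2.8}]}}

```text
clock: 14.55
eef_pos: [0.5165, -0.0136, 0.0469]
tool_rot: [0.081, 0.997, 0.014, 0.001]
ft_force: [-0.6, -0.3, -0.3]
grip_width: 0.0555
grasp_force: 0.0
```

```bash
python3 -c "
from h import *
st();crop('c7')"
```

```text
t 14.55 press-frame TCP [-0.1724  0.0357  0.0469] F [-0.6 -0.3 -0.3] w 0.0555 head 180.16
```

View pics/c7.png

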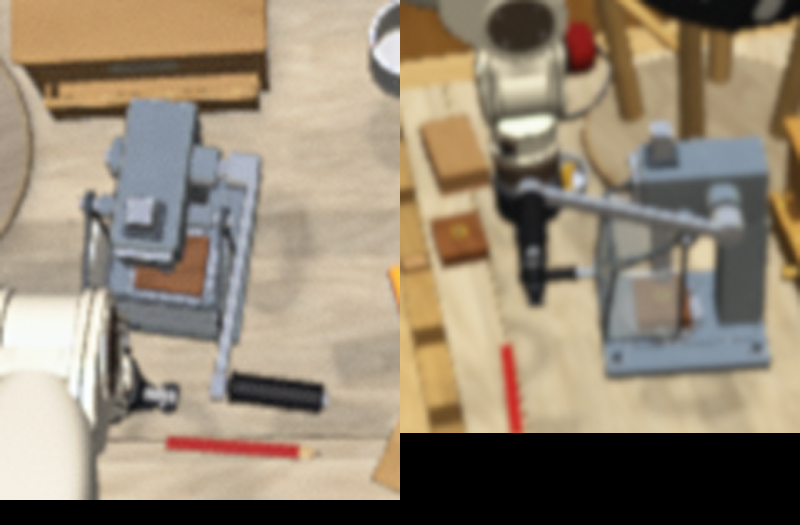

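The side crop shows the fingers straddling the bar at (540,275). That was my tenth picture. Now I'll close the fingers.

>>> {"op": "move_arm", "data": {"motion": [{"x":0,"y":0,"z":0,"yaw":0},{"x":0,"y":0,"z":0,"yaw":0},{"x":0,"y":0,"z":0,"yaw":0},{"x":0,"y":0,"z":0,"yaw":0},{"x":0,"y":0,"z":0,"yaw":0},{"x":0,"y":0,"z":0,"yaw":0}], "gripper": -1}}

```text
clock: 15.4
eef_pos: [0.5167, -0.0116, 0.0468]
tool_rot: [0.08, 0.997, 0.016, 0.001]
ft_force: [-0.3, 4.6, 2.0]
grip_width: 0.0164
grasp_force: 58.4
```

```bash
python3 -c "
from h import *
st();o=bot.get_obs();R=Ro.from_quat(o['tool_rot']).as_matrix();c,s=np.cos(P[2]),np.sin(P[2])
r,a0=np.hypot(.163,.136),np.arctan2(-.136,-.163)
for d in (0,5,10,20,30,40,45,50,55,60):
    a=a0-np.radians(d);l=[r*(np.cos(a)-np.cos(a0)),0,r*(np.sin(a)-np.sin(a0))]
    print(d,np.round(100*R.T@[c*l[0],s*l[0],l[2]],2))"
```

```text
t 15.4 press-frame TCP [-0.1725  0.0376  0.0468] F [-0.3  4.6  2. ] w 0.0164 head 180.25
0 [0. 0. 0.]
5 [ 1.12  0.05 -1.47]
10 [ 2.12  0.11 -3.03]
20 [ 3.68  0.22 -6.39]
30 [ 4.63  0.34 -9.96]
40 [  4.94   0.46 -13.65]
45 [  4.86   0.52 -15.49]
50 [  4.62   0.58 -17.33]
55 [  4.21   0.64 -19.14]
60 [  3.65   0.69 -20.9 ]
```

The grip on the bar is firm. I'll raise it along the arc to 60°.

>>> {"op": "move_arm", "data": {"motion": [{"x":0.5,"y":0.1,"z":-0.6,"yaw":0},{"x":1.1,"y":0.2,"z":-1.5,"yaw":0},{"x":1.6,"y":0.25,"z":-2.3,"yaw":0},{"x":2.1,"y":0.3,"z":-3,"yaw":0},{"x":3,"y":0.35,"z":-4.7,"yaw":0},{"x":3.7,"y":0.4,"z":-6.4,"yaw":0},{"x":4.2,"y":0.5,"z":-8.2,"yaw":0},{"x":4.6,"y":0.5,"z":-10,"yaw":0},{"x":4.85,"y":0.6,"z":-11.8,"yaw":0},{"x":4.95,"y":0.7,"z":-13.6,"yaw":0},{"x":4.85,"y":0.7,"z":-15.5,"yaw":0},{"x":4.6,"y":0.8,"z":-17.3,"yaw":0},{"x":4.2,"y":0.8,"z":-19.1,"yaw":0},{"x":3.9,"y":0.9,"z":-20.2,"yaw":0},{"x":3.65,"y":0.9,"z":-20.9,"yaw":0},{"x":3.65,"y":0.9,"z":-20.9,"yaw":0},{"x":3.65,"y":0.9,"z":-20.9,"yaw":0}], "gripper": -1}}

```text
clock: 17.52
eef_pos: [0.482, -0.0061, 0.2548]
tool_rot: [0.081, 0.997, 0.013, 0.001]
ft_force: [9.3, -0.1, -8.7]
grip_width: 0.016
grasp_force: 65.4
```

```bash
python3 -c "
from h import *
st();crop('c8')
for c in('side','top'):
  for n in('lever_grip','guard_grip','block_mid'):
    print(c,n,[(round(d['score'],2),np.round(d['centre']).tolist(),int(d['mask'].sum())) for d in bot.cut_out(c,n)[:2]])
  print('expect G60',proj(c,W(P,[-.202,.035,.26])),'L0',proj(c,W(P,[-.167,-.133,.297])))
st()"
```

```text
t 17.52 press-frame TCP [-0.2076  0.0374  0.2548] F [ 9.3 -0.1 -8.7] w 0.016 head 180.08
side lever_grip [(0.75, [214.0, 274.0], 544)]
side guard_grip [(0.66, [214.0, 269.0], 1031)]
side block_mid [(0.56, [302.0, 302.0], 389), (0.54, [243.0, 293.0], 257)]
expect G60 [243.91246843 192.99539382] L0 [254.95240096 217.29095342]
top lever_grip [(0.75, [236.0, 298.0], 683)]
top guard_grip [(0.97, [218.0, 267.0], 1619), (0.65, [223.0, 294.0], 712)]
top block_mid [(0.62, [208.0, 351.0], 359), (0.55, [199.0, 280.0], 168)]
expect G60 [247.88147926 242.82975973] L0 [308.01516718 237.33479695]
t 17.93 press-frame TCP [-0.2076  0.0373  0.2548] F [ 9.2 -1.2 -9.7] w 0.0161 head 180.08
```

The grasp point sits on the bar axis at about 60.5°, the hold is steady, and the lever grip is where it was at rest. I'll hand in the job.

```bash
python3 -c "
from h import *
print(bot.job_done())"
```

```text
the job is handed in; nothing more can be done
None
```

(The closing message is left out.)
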